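Tip a filter disc out of its tray and set it on the viewing stand

TASK

The yellow filter disc lies flat in the black tray, too wide to span and with nothing to get hold of. Slide it over the lip of its shelf so that it tips into the well and leans there with one edge raised, then grip it by that raised edge and lift it out. Set it on the two pegs of the sloping viewing stand, lying flat against the plate, let go only once it rests on the pegs, and leave the other things where they are.

Things in the scene. Friction and masses are not known exactly. Their poses are not given: they have to be found in the camera images.
- disc: The yellow rigid filter disc, diameter 120 mm, 8 mm thick, about 0.15 kg. Origin at the centre of its underside; its z axis is the disc's axis, pointing from the underside to the upper face. At the start it lies flat on the tray's shelf.
- disc_center (a point): Centre of the disc, 4 mm above its underside along its axis.
- tray: Black tip-out tray, fixed, 185 mm long (x -115 to +70 mm) and 146 mm wide; origin at bench level under the middle of the lip. Its x axis, level, is the way the disc is to be slid; z up. Shelf 58 mm high from x = -115 to 0 carries the disc, whose centre starts 26 to 44 mm before the lip. Side walls 68 mm high, 130 mm apart, run the whole length.
- tray_lip (a point): Middle of the lip, the shelf's end edge (white marks), at shelf height, 58 mm above the bench. Once the disc's centre is past the lip it tips by itself and comes to rest leaning on the lip, some 40 to 60 degrees from level, its raised edge roughly 20 to 40 mm before the lip (on the tray's -x side) and 90 to 115 mm above the bench.
- tray_slot (a point): Middle of the slot in the shelf, at shelf height: 54 mm wide, open above and to the well, from x = -55 mm to the lip, bottom 8 mm above the bench; it gives a finger room under the raised edge of the tipped disc.
- tray_rear (a point): Middle of the tray's rear (-x) end, at shelf height. The end is open over its middle 80 mm, with corner walls 8 mm thick and 10 mm high on both sides of that opening, so that a fingertip can push the disc's rim from behind.
- tray_well (a point): Middle of the well's floor, 8 mm above the bench, 31 mm past the lip. The well runs from the lip to a stop wall (x = 62 to 70 mm, top 18 mm above the bench).
- stand: Fixed viewing stand: grey base 145 x 120 mm, 10 mm thick, with a sloping aluminium plate 120 mm wide, 80 mm long up the slope, 8 mm thick. Origin at bench level below the seat point. The plate is 57 degrees from level, its top leaning to the stand's -x side, its open face looking up and to +x. Up-slope is (-0.545, 0, 0.839) in the stand's axes.
- stand_seat (a point): Where the centre of the disc's underside lies when seated on both pegs and flat on the plate: on the plate's face, 85 mm above the bench. Its z axis is the face's outward normal (0.839, 0, 0.545 in the stand's axes). The plate ends 8 mm up-slope of here, so the upper half of a seated disc stands clear of it.
- stand_pegs (a point): Midway between the two black pegs, on the plate's face, 54 mm down-slope of the seat point. The pegs are 12 mm in diameter, stand 20 mm out of the face, 38 mm either side of here; the disc's rim rests on both.
- driver: screwdriver, a loose bystander to be left alone; origin under its centre
- adapter: metal adapter ring, a loose bystander to be left alone; origin under its centre
- jar: amber jar, a loose bystander to be left alone; origin under its centre
- dish: glass dish, a loose bystander to be left alone; origin under its centre
- filterbox: cardboard box, a loose bystander to be left alone; origin under its centre
- puck: brass weight, a loose bystander to be left alone; origin under its centre
- cup: blue mug, a loose bystander to be left alone; origin under its centre
Things that resemble listed ones, but are neither listed nor needed, are in the scene too. Leave any pink look-alike of the tray alone.

How it is judged:
On the way, in this order (a step that is already met when the one before it is completed fails the run):
1. the disc has tipped into the tray's well and leans there with one edge raised (its axis more than 31 degrees from vertical, its centre at or just past the lip and within the tray) (angle between disc's own z axis and vertical above 0.55 rad and x of disc_center in the frame of tray between -0.01 and 0.05 m and z of disc_center in the frame of tray below 0.08 m and linear speed of disc below 0.05 m/s), for 0.2 s.
2. the disc is lifted between the fingers (its centre more than 100 mm above the bench) (height (world z) of disc_center above 0.1 m and contact force between the fingers and disc above 0.5 N), for 0.2 s.
3. the disc is brought to its seat on the stand while still held (within 15 mm and 14 degrees of seated) (distance between disc and stand_seat below 0.015 m and angle between the z axis of disc and the z axis of stand_seat, either way round below 0.25 rad and contact force between the fingers and disc above 0.3 N), for 0.1 s.
At the end, for the whole second after the job is handed in: The disc rests on the stand's two pegs, flat against the plate: the centre of its underside within 10 mm of the seat point, its axis within 8 degrees of the plate's normal, at rest and released (distance between disc and stand_seat below 0.01 m and angle between the z axis of disc and the z axis of stand_seat, either way round below 0.14 rad and linear speed of disc below 0.01 m/s and contact force between disc and stand above 0.2 N); the robot touches nothing.
It fails at once if a bystander (screwdriver, ring, jar, dish, box, weight or mug) is shoved by more than 30 mm (distance of any of driver, adapter, jar, dish, filterbox, puck, cup from where it was at the start of the episode above 0.03 m).
It also fails if it takes over 61 s, if anything falls off the work surface, if the arm or the gripper's body presses on something with over 40 N, if the wrist force passes 120 N, or if a joint passes its speed limit or range.

ROBOT

A 7-joint arm with a two-finger parallel gripper is mounted at the origin on the work surface. World frame = base frame: x ahead of the robot, y to its left, z up, the work surface at z = 0. Lengths are in m, angles in rad, forces in N, time in s.
With the tool pointing down it reaches from about 0.425 to 0.825 m from the base axis. Payload 3.6 kg.
Tool frame: the origin (TCP) lies midway between the tips of the shut fingers; the grasp point (between the pads) lies 19 mm behind it; z points along the fingers, y is the line along which they close (so a half turn about z gives the same grasp; the last joint's range is limited). The gripper opens to 85 mm and grips with 20 to 120 N. Pads are 22 mm wide; open, the fingers measure 114 mm over their backs; the gripper's body (76 mm by 85 mm) begins 54 mm behind the grasp point. The pads swing forward as they close: fully open they stand 13 mm farther back than shut.
Start: joints at [-1.367, 0.615, -0.013, 1.423, 0.008, 1.103, -0.04], TCP at [0.148, 0.633, 0.231] pointing down, gripper open.
Joint ranges: [-3.12, 3.12], [-0.3, 2.06], [-1.34, 1.32], [0.26, 2.42], [-1.36, 4.5], [0.01, 1.98], [-2.84, 2.84]. Speed limits (rad/s): [2.79, 2.79, 3.14, 3.14, 3.14, 3.14, 3.14].

INTERFACE

Orientations are given as a unit quaternion [w, x, y, z].
In Python, from cell import monitor, read_camera, arm gives the robot as it stands.
- The arm moves only by the shell command python3 -m handwheel 'ROWS'. ROWS is JSON, a list of rows, each a list of 3 entries, a list of its own where there are three numbers: the shift along the world's x, y, z as a fraction of full scale, then the turn, a rotation vector about the world's x, y, z as a fraction of full scale, then the opening, from 0 (shut) to 1 (fully open). In form: [[[x, y, z], [rx, ry, rz], grip], ...]. A call has 1 to 20 rows; each row is the pose to reach, as a shift and turn from the pose commanded when the call began, turning the shorter way round; what a row does not reach only later rows make up. Full scale, the value 1, is 0.1 m for a shift and pi rad for a turn. A row lasts 1/10 s, in which the tool goes at most 50 mm and 8.59 degrees, less where a joint would pass 70% of its speed; a pose out of reach is approached as far as the arm can. A call with a number of a shift or a turn outside -1 to 1 is refused whole. A call with a gripper value outside its range is refused whole. The fingers move at their own pace and stop on an object; the grip force is fixed at half the most. Time passes only in rows, so rows that repeat a pose let the fingers close. It gives the time, the measured TCP pose, the force, the opening and the grip force at its end, in the units of the state.
- monitor.observe(): the state, without advancing time (a new reading comes with each control period).
- read_camera(name): name is "scene" or "top"; returns a dict with "image" (384x512x3 uint8, red, green, blue), "z_map" (384x512 float32, m along the optical axis (not along the pixel's ray), 0 where there is no reading), "K" (3x3 intrinsics, pixels), "R" (3x3) and "t" (3): a world point X has camera coordinates R X + t. Camera axes: x right, y down, z forward; pixel columns grow to the right and rows downward; lengths in m; the calibration is good to about 2 mm. A picture is of the moment at which its call begins.
- arm.close_job(): hands the job in; it is judged then, once.
The state is a dict: "clock": time; "joints": joint angles; "qd": joint speeds; "joint_efforts": joint torques, N m; "eef_pos": TCP position; "tool_rot": TCP orientation; "wrist_force": force on the tool from outside, world axes, zero at the start; "wrist_torque": the same for the moment, N m; "grip_width": finger opening in m; "gripper_force": force on a finger pad.
Only numpy, scipy, OpenCV 4.12 (cv2) and the standard library are available. Lean on these libraries where they do the work, as an engineer would, in place of code of your own. Each camera call takes 0.05 s, during which the arm holds its last target. There are 200 camera calls.

## Working session

There is one attempt and no reset: what is moved stays moved. The work goes in short steps, Python scripts to look and compute and a shell command to move; the robot and the scene stay as the last step left them, time stands still between calls to the robot, and variables do not carry over. Pictures are saved under pics/ and viewed, at most 10 in all, crops included, and the job is handed in when it is done.

```bash
mkdir -p pics; ls
python3 - <<'E'
from cell import monitor, read_camera, arm
import cv2,numpy as np
for n in("scene","top"):
    c=read_camera(n); np.savez(f"pics/{n}0.npz",**c)
    cv2.imwrite(f"pics/{n}0.png",c["image"][:,:,::-1])
    print(n,c["K"].round(1).tolist(),c["R"].round(3).tolist(),c["t"].round(3).tolist())
print(monitor.observe())
E
```

```text
pics
scene [[459.2, 0.0, 249.0], [0.0, 459.2, 187.8], [0.0, 0.0, 1.0]] [[0.636, 0.772, 0.001], [0.603, -0.496, -0.625], [-0.482, 0.398, -0.781]] [-0.331, -0.255, 1.681]
top [[383.4, 0.0, 254.3], [0.0, 383.4, 195.8], [0.0, 0.0, 1.0]] [[0.008, -1.0, -0.009], [-0.992, -0.007, -0.124], [0.124, 0.01, -0.992]] [0.012, 0.522, 1.178]
{'clock': 0.1, 'joints': array([-1.36752625,  0.61581036, -0.01260615,  1.42477283,  0.00809624,
        1.10341568, -0.04040597]), 'qd': array([-0.00026527, -0.0020828 , -0.00113444, -0.0025568 ,  0.00034919,
        0.00063203, -0.00104921]), 'joint_efforts': array([ 1.10352197e-03, -4.70386183e+01,  2.60236748e-01, -1.71570110e+01,
        1.01189531e-02,  5.92776181e-03,  9.07423725e-06]), 'eef_pos': array([0.14787268, 0.63223068, 0.23025059]), 'tool_rot': array([-1.18583807e-04,  1.14607776e-01,  9.93410122e-01, -1.17207008e-03]), 'wrist_force': array([-0.26080864, -0.19750665,  0.46248836]), 'wrist_torque': array([-0.0339372 , -0.01536901, -0.00720536]), 'gripper_force': 0.0, 'grip_width': 0.08544330018703482}
```

View pics/top0.png

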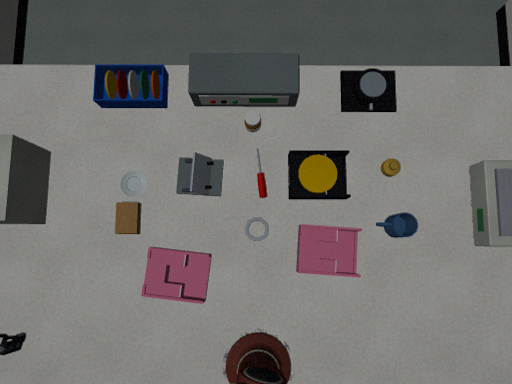

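View pics/scene0.png

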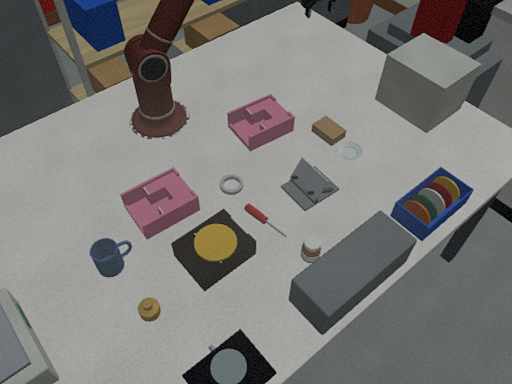

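The top view shows the yellow disc at about (318,174) in the black tray (289–350, 151–199). The stand is at (200,175). The look-alikes are the pink trays at (328,250) and (177,274) and the black slab with a grey disc at (370,90). Only the black tray holding the yellow disc fits the description, so I'll confirm it in one enlarged crop and measure.

```bash
cat > h.py <<'E'
import numpy as np,cv2
from cell import monitor, read_camera, arm
def cloud(c):
    v,u=np.mgrid[:384,:512]; z=c["z_map"].astype(float)
    K=c["K"];p=np.stack([(u-K[0,2])/K[0,0]*z,(v-K[1,2])/K[1,1]*z,z],-1)
    w=(p-c["t"])@c["R"]; w[z==0]=np.nan
    return w
def proj(c,X):
    p=c["R"]@np.array(X)+c["t"];q=c["K"]@p;return q[:2]/q[2]
def yellow(c):
    h=cv2.cvtColor(c["image"],cv2.COLOR_RGB2HSV)
    return (h[...,0]>18)&(h[...,0]<30)&(h[...,1]>180)&(h[...,2]>90)
E
python3 - <<'E'
from h import *
T=dict(np.load("pics/top0.npz"));S=dict(np.load("pics/scene0.npz"))
a=lambda c,x,y,w,h:cv2.resize(c["image"][y:y+h,x:x+w,::-1],(400,300),interpolation=cv2.INTER_CUBIC)
im=np.vstack([np.hstack([a(T,278,140,80,60),a(S,164,203,100,75)]),np.hstack([a(T,165,145,80,60),a(S,264,145,100,75)])])
cv2.imwrite("pics/crop0.png",cv2.convertScaleAbs(im,alpha=1.6))
for n,c in(("top",T),("scene",S)):
    w=cloud(c)
    m=yellow(c)&(w[...,2]>.055)&(w[...,2]<.08)
    if n=="top": m[:,:278]=0;m[:,358:]=0
    else: m[:,:180]=0;m[:,245:]=0;m[:215]=0;m[265:]=0
    p=w[m];print(n,len(p),p.mean(0),p.min(0),p.max(0),np.median(p[:,2]))
w=cloud(T)
# tray walls: z 60..75, black
r=w[140:210,280:360].reshape(-1,3);q=r[(r[:,2]>.05)]
print("tray rect",cv2.minAreaRect((q[:,:2]*1000).astype(np.float32)))
np.set_printoptions(linewidth=400,precision=0,suppress=True)
print((w[148:204:2,284:356:2,2]*1000).round())
print((w[152:200:2,174:228:2,2]*1000).round())
E
```

```text
top 1145 [ 0.58977414 -0.17941394  0.0658341 ] [ 0.53113277 -0.23782289  0.05734749] [ 0.65001811 -0.12173965  0.07312526] 0.0658340284013927<stdin>:11: RuntimeWarning: Mean of empty slice.
  ret = um.true_divide(
Traceback (most recent call last):
ValueError: zero-size array to reduction operation minimum which has no identity
```

View pics/crop0.png

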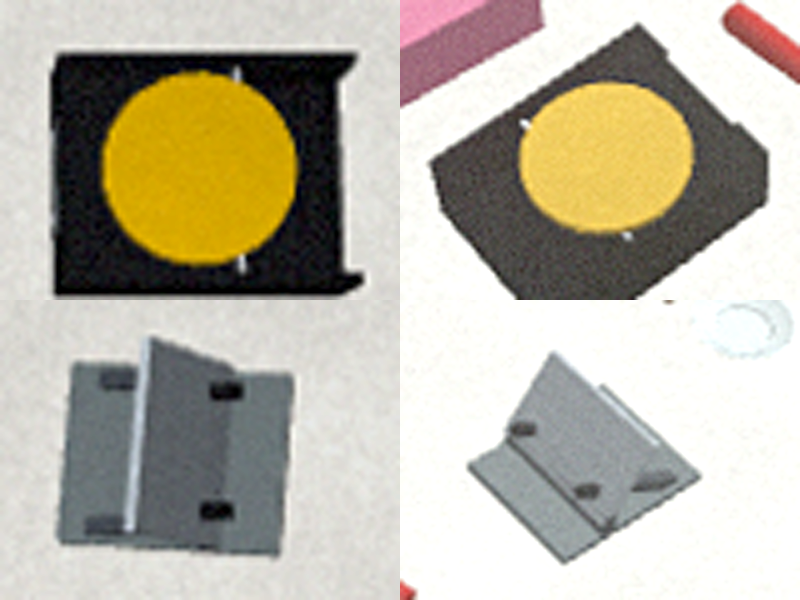

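The upper crops show the black tray with white lip marks at top-camera pixels (325.6,155) and (326.4,192.6). Its open rear is on the left, so the disc slides right (world −y). The lower crops show the stand: plate top edge on the left, face and two pegs, at about (210,163) and (208,187), looking right (−y).

Run:
```python
from h import *
np.set_printoptions(linewidth=400,precision=4,suppress=True)
T=dict(np.load("pics/top0.npz"));S=dict(np.load("pics/scene0.npz"))
def ray(c,uv,z):
    d=c["R"].T@np.linalg.solve(c["K"],[*uv,1]);o=-c["R"].T@c["t"];return o+d*(z-o[2])/d[2]
for uv in((325.6,155),(326.4,192.6)): print("mark",ray(T,uv,.058))
for uv in((164+525/4-100,203+125/4),(164+627/4-100,203+236/4)): print("markS",ray(S,uv,.058))
w=cloud(T)
img=T["image"].astype(int).sum(2)
def comps(r,zlo,zhi,dark=None):
    y0,y1,x0,x1=r; s=w[y0:y1,x0:x1]; m=(s[...,2]>zlo)&(s[...,2]<zhi)
    if dark: m&=img[y0:y1,x0:x1]<dark
    return s[m]
q=comps((140,210,280,360),.035,.09)
print("tray",cv2.minAreaRect((q[:,:2]*1000).astype(np.float32)), len(q))
print("rows z along mid row 174, y,z:"); print(np.c_[w[174,284:356:3,1],w[174,284:356:3,2]].T)
print(np.c_[w[154,284:356:3,1],w[154,284:356:3,2]].T)
# stand
s=w[145:205,165:240].reshape(-1,3)
b=s[(s[:,2]>.006)]; print("stand rect",cv2.minAreaRect((b[:,:2]*1000).astype(np.float32)))
# plate face: RANSAC for normal 57deg
g=np.random.default_rng(0);p=s[(s[:,2]>.025)];best=(0,)
for i in range(800):
    a=p[g.choice(len(p),3,False)];n=np.cross(a[1]-a[0],a[2]-a[0]);n/=np.linalg.norm(n)+1e-12;n*=np.sign(n[2])
    if abs(n[2]-.545)>.12 or n[1]>0: continue
    k=(abs((p-a[0])@n)<.003)
    if k.sum()>best[0]: best=(k.sum(),k)
f=p[best[1]];c=f.mean(0);n=np.linalg.svd(f-c)[2][2];n*=np.sign(n[2]);print("face",best[0],len(p),c,n,f.min(0),f.max(0),"yaw",np.degrees(np.arctan2(n[1],n[0])))
wS=cloud(S)[145:215,275:345].reshape(-1,3);p=wS[wS[:,2]>.02];best=(0,)
for i in range(800):
    a=p[g.choice(len(p),3,False)];n=np.cross(a[1]-a[0],a[2]-a[0]);n/=np.linalg.norm(n)+1e-12;n*=np.sign(n[2])
    if abs(n[2]-.545)>.12 or n[1]>0: continue
    k=(abs((p-a[0])@n)<.003)
    if k.sum()>best[0]: best=(k.sum(),k)
f=p[best[1]];c=f.mean(0);n=np.linalg.svd(f-c)[2][2];n*=np.sign(n[2]);print("faceS",best[0],len(p),c,n,f.min(0),f.max(0),"yaw",np.degrees(np.arctan2(n[1],n[0])))
wS=cloud(S);h=cv2.cvtColor(S["image"],cv2.COLOR_RGB2HSV)
m=np.zeros((384,512),bool);m[215:268,185:245]=1;m&=(h[...,1]>110)&(abs(wS[...,2]-.066)<.01);p=wS[m];print("discS",len(p),np.median(p,0),p.min(0),p.max(0))
```

```text
mark [ 0.6493 -0.2066  0.058 ]
mark [ 0.5307 -0.2073  0.058 ]
markS [ 0.5314 -0.2057  0.058 ]
markS [ 0.648 -0.204  0.058]
tray ((590.8327026367188, -184.3932342529297), (146.38327026367188, 187.50779724121094), 0.3101292550563812) 2258
rows z along mid row 174, y,z:
[[-0.0804 -0.0903 -0.0955 -0.1047 -0.1139 -0.1224 -0.1313 -0.1406 -0.1504 -0.1594 -0.1685 -0.1778 -0.1866 -0.1961 -0.2055 -0.215  -0.224  -0.2335 -0.2541 -0.2643 -0.2722 -0.2851 -0.2958 -0.3067]
 [ 0.0004 -0.0006  0.0538  0.0559  0.0568  0.0646  0.0675  0.0677  0.0628  0.0648  0.0663  0.0661  0.0685  0.0672  0.0658  0.0644  0.066   0.0644  0.0106  0.0082  0.0162  0.0022 -0.0018 -0.0063]]
[[-0.0806 -0.0906 -0.0942 -0.1042 -0.1143 -0.1233 -0.1327 -0.1422 -0.1516 -0.1615 -0.1709 -0.1791 -0.1894 -0.1986 -0.2108 -0.2212 -0.2296 -0.2403 -0.2484 -0.2591 -0.2678 -0.2778 -0.2972 -0.3065]
 [-0.0006 -0.0032  0.0724  0.0637  0.0567  0.0598  0.0602  0.0585  0.0588  0.0548  0.0545  0.0622  0.0563  0.0573  0.0419  0.0371  0.043   0.0368  0.0436  0.0378  0.0414  0.0395 -0.0012  0.0008]]
stand rect ((604.6617431640625, 189.8450469970703), (240.67945861816406, 186.95822143554688), 82.39764404296875)
face 626 770 [0.5885 0.182  0.0622] [-0.0472 -0.8366  0.5458] [0.5274 0.1558 0.0253] [0.6493 0.2061 0.0954] yaw -93.22732791594919
faceS 625 942 [0.5898 0.1833 0.0626] [-0.0523 -0.8407  0.539 ] [0.5269 0.157  0.0229] [0.6502 0.2087 0.0971] yaw -93.55921288673935
discS 1278 [ 0.5928 -0.1801  0.0675] [ 0.5244 -0.2375  0.0568] [ 0.6527 -0.1185  0.074 ]
```

The disc is at (0.590, −0.180), top 66 mm, 26 mm before the lip at (0.590, −0.206). The tray is 146×187 mm and its axis is about −y, which matches the description. The stand face normal is (−0.05, −0.84, 0.545), so it looks to −y as expected. Next I swing over with the fingers shut.

```bash
H="python3 -m handwheel"
$H '[[[1,-0.8,0],[0,0,0.073],0],[[1,-0.8,0],[0,0,0.073],0],[[1,-0.8,0],[0,0,0.073],0]]'
for i in 1 2 3; do $H '[[[1,-0.8,0],[0,0,0],0],[[1,-0.8,0],[0,0,0],0],[[1,-0.8,0],[0,0,0],0]]' >/dev/null; done
for i in 1 2 3 4; do $H '[[[0.1,-1,0],[0,0,0],0],[[0.1,-1,0],[0,0,0],0],[[0.1,-1,0],[0,0,0],0]]'|tail -c 700; done
```

```text
clock: 0.4
eef_pos: [0.2527, 0.5492, 0.2307]
tool_rot: [0.001, 0.002, 1.0, -0.002]
wrist_force: [0.3, -0.4, -0.5]
grip_width: 0.0435
gripper_force: 0.0
clock: 1.6
eef_pos: [0.5603, 0.2012, 0.2308]
tool_rot: [0.0, 0.008, 1.0, -0.005]
wrist_force: [0.7, -0.8, -0.7]
grip_width: 0.0002
gripper_force: 0.0
clock: 1.9
eef_pos: [0.5691, 0.1016, 0.231]
tool_rot: [-0.0, 0.008, 1.0, -0.004]
wrist_force: [0.2, 0.8, -0.5]
grip_width: -0.0001
gripper_force: 0.0
clock: 2.2
eef_pos: [0.5782, 0.0016, 0.2309]
tool_rot: [-0.0, 0.008, 1.0, -0.004]
wrist_force: [-0.2, -1.1, 0.0]
grip_width: -0.0003
gripper_force: 0.0
clock: 2.5
eef_pos: [0.5872, -0.0984, 0.2309]
tool_rot: [-0.001, 0.008, 1.0, -0.004]
wrist_force: [-0.2, -1.0, 0.7]
grip_width: 0.0
gripper_force: 0.0
```

```bash
H="python3 -m handwheel"
$H '[[[0.03,0.24,0],[0,0,0],0],[[0.03,0.24,-0.5],[0,0,0],0],[[0.03,0.24,-1],[0,0,0],0],[[0.03,0.24,-1],[0,0,0],0]]'>/dev/null
$H '[[[0,0,-0.3],[0,0,0],0],[[0,0,-0.6],[0,0,0],0],[[0,0,-0.69],[0,0,0],0],[[0,0,-0.69],[0,0,0],0]]'
$H '[[[0,-0.1,0],[0,0,0],0],[[0,-0.2,0],[0,0,0],0],[[0,-0.25,0],[0,0,0],0],[[0,-0.29,0],[0,0,0],0],[[0,-0.33,0],[0,0,0],0],[[0,-0.36,0],[0,0,0],0],[[0,-0.39,0],[0,0,0],0],[[0,-0.42,0],[0,0,0],0],[[0,-0.45,0],[0,0,0],0],[[0,-0.48,0],[0,0,0],0],[[0,-0.5,0],[0,0,0],0],[[0,-0.5,0],[0,0,0],0]]'
python3 - <<'E'
from h import *
c=read_camera("top");w=cloud(c);m=yellow(c)&(w[...,2]>.02);m[:,:278]=0;m[:,358:]=0;p=w[m]
print(len(p),p.mean(0),p.min(0),p.max(0))
E
```

```text
clock: 3.3
eef_pos: [0.5911, -0.0631, 0.0627]
tool_rot: [-0.0, 0.0, 1.0, -0.0]
wrist_force: [-0.1, -0.8, 0.2]
grip_width: 0.0004
gripper_force: 0.0
clock: 4.5
eef_pos: [0.591, -0.1135, 0.0623]
tool_rot: [-0.0, 0.0, 1.0, -0.0]
wrist_force: [-0.1, -0.8, 0.1]
grip_width: 0.0002
gripper_force: 0.0
128 [ 0.59273046 -0.22196778  0.08938602] [ 0.48720853 -0.23710493  0.06020685] [ 0.63490176 -0.13396336  0.5273045 ]
```

```bash
H="python3 -m handwheel"
cat > look.py <<'E'
from h import *
for n in("top","scene"):
    c=read_camera(n);w=cloud(c);h=cv2.cvtColor(c["image"],cv2.COLOR_RGB2HSV)
    m=(h[...,0]>15)&(h[...,0]<32)&(h[...,1]>110)&(w[...,2]>.012)&(w[...,2]<.2)&(abs(w[...,0]-.59)<.07)&(w[...,1]<-.1)&(w[...,1]>-.29);p=w[m]
    if len(p)<30: print(n,len(p)); continue
    q=np.median(p,0);N=np.linalg.svd(p-p.mean(0),full_matrices=False)[2][2];N*=np.sign(N[2])
    print(n,len(p),p.mean(0).round(4),np.percentile(p,1,0).round(4),np.percentile(p,99,0).round(4),"n",N.round(3),"tilt",np.degrees(np.arccos(N[2])).round(1))
E
$H '[[[0,-0.02,0],[0,0,0],0],[[0,-0.04,0],[0,0,0],0],[[0,-0.06,0],[0,0,0],0],[[0,-0.08,0],[0,0,0],0],[[0,-0.1,0],[0,0,0],0],[[0,-0.12,0],[0,0,0],0],[[0,-0.14,0],[0,0,0],0],[[0,-0.16,0],[0,0,0],0],[[0,-0.18,0],[0,0,0],0],[[0,-0.2,0],[0,0,0],0],[[0,-0.22,0],[0,0,0],0],[[0,-0.22,0],[0,0,0],0]]'; python3 look.py
```

```text
clock: 5.75
eef_pos: [0.591, -0.1358, 0.0623]
tool_rot: [0.0, 0.001, 1.0, -0.0]
wrist_force: [-0.1, -1.0, 0.3]
grip_width: 0.0
gripper_force: 0.0
top 72 [ 0.597  -0.255   0.0624] [ 0.5523 -0.2712  0.0127] [ 0.6268 -0.2458  0.0714] n [ 0.098 -0.939  0.329] tilt 70.8
scene 1271 [ 0.5931 -0.2042  0.0671] [ 0.5284 -0.2573  0.0527] [ 0.6476 -0.1474  0.0724] n [-0.022 -0.014  1.   ] tilt 1.5
```

```bash
H="python3 -m handwheel"
$H '[[[0,-0.02,0],[0,0,0],0],[[0,-0.04,0],[0,0,0],0],[[0,-0.06,0],[0,0,0],0],[[0,-0.06,0],[0,0,0],0],[[0,-0.06,0],[0,0,0],0]]'; python3 look.py
```

```text
clock: 6.35
eef_pos: [0.591, -0.1416, 0.0623]
tool_rot: [0.0, 0.0, 1.0, -0.0]
wrist_force: [0.9, -0.1, -0.4]
grip_width: -0.0
gripper_force: 0.0
top 49 [ 0.5988 -0.2606  0.0638] [ 0.5704 -0.2728  0.0143] [ 0.6303 -0.254   0.0701] n [ 0.115 -0.958  0.262] tilt 74.8
scene 1280 [ 0.5932 -0.2102  0.0671] [ 0.527  -0.2633  0.0562] [ 0.6477 -0.1538  0.0726] n [-0.02  -0.027  0.999] tilt 1.9
```

```bash
H="python3 -m handwheel"
$H '[[[0,-0.01,0],[0,0,0],0],[[0,-0.02,0],[0,0,0],0],[[0,-0.03,0],[0,0,0],0],[[0,-0.03,0],[0,0,0],0],[[0,-0.03,0],[0,0,0],0],[[0,-0.03,0],[0,0,0],0]]'; python3 look.py
```

```text
clock: 7.05
eef_pos: [0.591, -0.1441, 0.0623]
tool_rot: [-0.0, 0.0, 1.0, -0.0]
wrist_force: [-0.6, 0.1, 1.0]
grip_width: -0.0
gripper_force: 0.3
top 38 [ 0.6004 -0.2641  0.0618] [ 0.5733 -0.2711  0.0196] [ 0.6498 -0.2586  0.0687] n [ 0.132 -0.938  0.321] tilt 71.3
scene 1291 [ 0.5935 -0.2127  0.0671] [ 0.5283 -0.2658  0.0566] [ 0.6486 -0.1572  0.0732] n [-0.014 -0.047  0.999] tilt 2.8
```

```bash
H="python3 -m handwheel"
$H '[[[0,-0.01,0],[0,0,0],0],[[0,-0.02,0],[0,0,0],0],[[0,-0.03,0],[0,0,0],0],[[0,-0.03,0],[0,0,0],0],[[0,-0.03,0],[0,0,0],0],[[0,-0.03,0],[0,0,0],0]]'; python3 look.py
```

```text
clock: 7.75
eef_pos: [0.591, -0.1474, 0.0623]
tool_rot: [0.0, 0.0, 1.0, -0.0]
wrist_force: [0.4, 0.5, -0.1]
grip_width: 0.0001
gripper_force: 0.2
top 30 [ 0.6    -0.2675  0.0626] [ 0.5766 -0.2723  0.0288] [ 0.632  -0.2612  0.0697] n [ 0.169 -0.949  0.267] tilt 74.5
scene 1295 [ 0.5933 -0.2158  0.0669] [ 0.5268 -0.269   0.0556] [ 0.6483 -0.1589  0.0729] n [-0.018 -0.057  0.998] tilt 3.4
```

```bash
H="python3 -m handwheel"
$H '[[[0,-0.01,0],[0,0,0],0],[[0,-0.02,0],[0,0,0],0],[[0,-0.03,0],[0,0,0],0],[[0,-0.03,0],[0,0,0],0],[[0,0.1,0],[0,0,0],0],[[0,0.1,0],[0,0,0],0],[[0,0.1,0],[0,0,0],0]]'; python3 look.py
```

```text
clock: 8.55
eef_pos: [0.5911, -0.1362, 0.0623]
tool_rot: [-0.0, -0.001, 1.0, 0.0]
wrist_force: [0.9, -0.2, -1.1]
grip_width: 0.0001
gripper_force: 0.0
top 1
scene 1193 [ 0.5917 -0.2159  0.0603] [ 0.5306 -0.255   0.0172] [ 0.6459 -0.1767  0.1016] n [-0.001 -0.737  0.675] tilt 47.5
```

It tipped to 47.5°, with the raised edge near (0.591, −0.172, 0.101). Back off upward, then tilt the tool into the disc's plane.

```bash
H="python3 -m handwheel"
$H '[[[0,0.1,0.5],[0,0,0],0],[[0,0.1,1],[0,0,0],0.2],[[0,0.1,1],[-0.236,0,0],0.47],[[0,0.1,1],[-0.236,0,0],0.47],[[0,0.1,1],[-0.236,0,0],0.47],[[0,0.1,1],[-0.236,0,0],0.47],[[0,0.1,1],[-0.236,0,0],0.47],[[0,0.1,1],[-0.236,0,0],0.47],[[0,0.1,1],[-0.236,0,0],0.47]]'; python3 look.py
python3 - <<'E'
from h import *
print(monitor.observe()["joints"].round(2))
c=read_camera("scene");cv2.imwrite("pics/s1.png",cv2.resize(c["image"][150:310,120:320,::-1],(800,640))[:600])
E
```

```text
clock: 9.55
eef_pos: [0.591, -0.127, 0.1621]
tool_rot: [-0.0, -0.0, 0.932, -0.362]
wrist_force: [-0.2, -0.7, 0.6]
grip_width: 0.0402
gripper_force: 0.0
top 716 [ 0.5897 -0.2137  0.0618] [ 0.5341 -0.2556  0.0162] [ 0.6483 -0.1762  0.101 ] n [ 0.005 -0.72   0.694] tilt 46.1
scene 1197 [ 0.5915 -0.2157  0.0605] [ 0.5323 -0.255   0.0174] [ 0.6467 -0.1768  0.1013] n [-0.    -0.736  0.677] tilt 47.4
[-0.44  0.75  0.45  1.75  0.59  0.86  1.06]
```

View pics/s1.png

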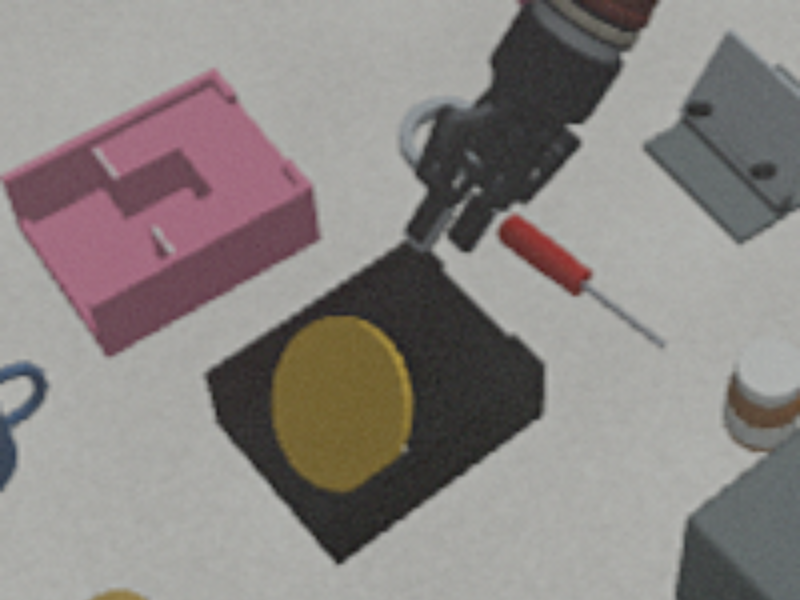

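The disc leans with its raised edge toward the gripper, at crop (345,325). The fingers line up with its plane and the way is clear. Approach along the plane and grip.

```bash
H="python3 -m handwheel"
$H '[[[0,-0.12,-0.25],[0,0,0],0.47],[[0,-0.12,-0.25],[0,0,0],0.47],[[0,-0.3,-0.45],[0,0,0],0.47],[[0,-0.5,-0.66],[0,0,0],0.47],[[0,-0.66,-0.836],[0,0,0],0.47],[[0,-0.66,-0.836],[0,0,0],0.47],[[0,-0.66,-0.836],[0,0,0],0.47]]'
$H '[[[0,0,0],[0,0,0],0],[[0,0,0],[0,0,0],0],[[0,0,0],[0,0,0],0],[[0,0,0],[0,0,0],0],[[0,0,0],[0,0,0],0],[[0,0,0],[0,0,0],0]]'; python3 look.py
```

```text
clock: 10.4
eef_pos: [0.5912, -0.1939, 0.0798]
tool_rot: [0.0, 0.001, 0.932, -0.362]
wrist_force: [0.4, 0.2, -0.3]
grip_width: 0.04
gripper_force: 0.0
clock: 11.0
eef_pos: [0.592, -0.1932, 0.0798]
tool_rot: [0.001, -0.0, 0.932, -0.363]
wrist_force: [0.0, 0.6, 6.0]
grip_width: 0.0066
gripper_force: 62.3
top 624 [ 0.5868 -0.2183  0.0587] [ 0.5339 -0.2588  0.0164] [ 0.6468 -0.1764  0.1869] n [-0.027 -0.79   0.612] tilt 52.3
scene 1120 [ 0.5915 -0.2187  0.0575] [ 0.5323 -0.2563  0.0153] [ 0.6464 -0.1794  0.0992] n [ 0.    -0.729  0.684] tilt 46.8
```

```bash
H="python3 -m handwheel"
$H '[[[0,0,0.1],[0,0,0],0],[[0,0,0.25],[0,0,0],0],[[0,0,0.45],[0,0,0],0],[[0,0,0.7],[0,0,0],0],[[0,0,1],[0,0,0],0],[[0,0,1],[0,0,0],0],[[0,0,1],[0,0,0],0],[[0,0,1],[0,0,0],0],[[0,0,1],[0,0,0],0]]'
$H '[[[0,0,0.2],[0,0,0],0],[[0,0,0.5],[0,0,0],0],[[0,0,0.5],[0,0,0],0],[[0,0,0.5],[0,0,0],0]]'; python3 look.py
```

```text
clock: 12.0
eef_pos: [0.5902, -0.1927, 0.1773]
tool_rot: [-0.001, -0.0, 0.932, -0.362]
wrist_force: [-0.5, -0.0, -1.3]
grip_width: 0.0068
gripper_force: 61.4
clock: 12.4
eef_pos: [0.5908, -0.193, 0.228]
tool_rot: [-0.0, 0.0, 0.932, -0.362]
wrist_force: [0.1, -0.8, -1.6]
grip_width: 0.0065
gripper_force: 61.4
top 282 [ 0.5876 -0.2378  0.182 ] [ 0.534  -0.2565  0.0405] [ 0.64   -0.2169  0.1996] n [ 0.024 -0.994  0.109] tilt 83.7
scene 580 [ 0.5888 -0.2363  0.1805] [ 0.5252 -0.2564  0.0405] [ 0.6444 -0.2122  0.1998] n [0.034 0.999 0.003] tilt 89.8
```

```bash
cat > pose.py <<'E'
from h import *
np.set_printoptions(precision=4,suppress=True)
def fit(w,m):
    p=w[m]; g=np.random.default_rng(1);best=(0,)
    for i in range(500):
        a=p[g.choice(len(p),3,False)];n=np.cross(a[1]-a[0],a[2]-a[0]);n/=np.linalg.norm(n)+1e-12
        k=abs((p-a[0])@n)<.003
        if k.sum()>best[0]: best=(k.sum(),k)
    f=p[best[1]];c=f.mean(0);n=np.linalg.svd(f-c,full_matrices=False)[2][2];n*=np.sign(n[2])
    e1=np.cross([1,0,0],n);e1/=np.linalg.norm(e1);e2=np.cross(n,e1)
    q=np.c_[(f-c)@e1,(f-c)@e2].astype(np.float32)
    (cx,cy),(a,b),_=cv2.fitEllipse(cv2.convexHull(q))
    return c+cx*e1+cy*e2,n,(a*1e3,b*1e3),len(f)
def disc(x=(.45,.73),y=(-.35,.35),z=(.11,.35)):
    out=[]
    for nme in("top","scene"):
        c=read_camera(nme);w=cloud(c);h=cv2.cvtColor(c["image"],cv2.COLOR_RGB2HSV)
        m=(h[...,0]>15)&(h[...,0]<32)&(h[...,1]>110)
        for i,(lo,hi) in enumerate((x,y,z)): m&=(w[...,i]>lo)&(w[...,i]<hi)
        r=fit(w,m);print(nme,*r);out.append(r)
    return out
E
python3 - <<'E'
from pose import *
from scipy.spatial.transform import Rotation as Ro
r=disc(); s=monitor.observe();q=s["tool_rot"];R=Ro.from_quat([*q[1:],q[0]]).as_matrix();print("tcp",s["eef_pos"],"toolz",R[:,2],"tooly",R[:,1])
for c,n,_,_ in r: print("in tool frame: upper face ctr",R.T@(c-s["eef_pos"]),"n",R.T@n)
T=dict(np.load("pics/top0.npz"));S=dict(np.load("pics/scene0.npz"))
yaw=np.radians(-93.4);x=np.array([np.cos(yaw),np.sin(yaw),0]);up=-.545*x+[0,0,.839];n=.839*x+[0,0,.545];lat=np.cross(n,up)
c0=np.array([.589,.1826,.0624]);seat=c0+up*(.085-c0[2])/.839;print("seat",seat)
for nm,c in(("top",T),("scene",S)):
    g=c["image"].astype(int).sum(2)
    for s_ in(1,-1):
        uv=proj(c,seat-.054*up+.01*n+s_*.038*lat);u,v=uv.round().astype(int)
        W=g[v-6:v+7,u-7:u+8];k=np.argwhere(W<np.percentile(W,50)*.55);print(nm,uv,"dark",len(k),(k.mean(0)+[v-6,u-7])[::-1],W.min(),np.median(W))
E
```

```text
top [ 0.5881 -0.2179  0.2051] [ 0.0011 -0.7311  0.6823] (116.31974577903748, 118.57517808675766) 655
scene [ 0.5892 -0.2175  0.2051] [ 0.0072 -0.7328  0.6804] (115.76101183891296, 122.2923994064331) 1172
tcp [ 0.5903 -0.1927  0.2271] toolz [-0.0022 -0.6753 -0.7376] tooly [-0.0017  0.7376 -0.6753]
in tool frame: upper face ctr [ 0.0022 -0.0037  0.0332] n [ 0.0007 -1.     -0.0096]
in tool frame: upper face ctr [ 0.0011 -0.0034  0.0329] n [-0.0054 -1.     -0.007 ]
seat [0.5899 0.1973 0.085 ]
top [207.7465 186.342 ] dark 23 [207.8261 186.6957] 0 182.0
top [209.7281 162.5973] dark 20 [209.7 162.9] 0 182.0
scene [294.5549 177.6883] dark 12 [294.   177.25] 118 292.0
scene [310.4129 193.0932] dark 8 [309.875 192.5  ] 126 285.0
```

```bash
cat > goal.py <<'E'
from pose import *
from scipy.spatial.transform import Rotation as Ro
yaw=np.radians(-93.4);x=np.array([np.cos(yaw),np.sin(yaw),0]);up=-.545*x+[0,0,.839];n=.839*x+[0,0,.545];lat=np.cross(n,up)
seat=np.array([.5899,.1973,.085]);Rg=np.c_[lat,-n,-up]
goal=seat-Rg@[.0015,.0045,.033]
s=monitor.observe();q=s["tool_rot"];R=Ro.from_quat([*q[1:],q[0]]).as_matrix()
print("goal",goal,"n",n,"up",up,"lat",lat)
print("tcp",s["eef_pos"],"turn/pi",Ro.from_matrix(Rg@R.T).as_rotvec()/np.pi)
d=goal-s["eef_pos"];print("to go: n",d@n,"up",d@up,"lat",d@lat, "world/0.1",d*10)
E
python3 goal.py
```

```text
goal [0.5922 0.2114 0.1151] n [-0.0498 -0.8375  0.545 ] up [0.0323 0.544  0.839 ] lat [-0.9992  0.0594  0.    ]
tcp [ 0.5903 -0.1927  0.2271] turn/pi [ 0.0526 -0.0025 -0.0189]
to go: n -0.3995759064624304 up 0.12602002651942862 lat 0.022064831532521756 world/0.1 [ 0.0193  4.0414 -1.1193]
```

```bash
H="python3 -m handwheel"
$H '[[[0,0.25,0.2],[0.053,-0.003,-0.019],0],[[0,0.6,0.2],[0.053,-0.003,-0.019],0],[[0,1,0.2],[0.053,-0.003,-0.019],0],[[0,1,0.2],[0.053,-0.003,-0.019],0]]'
for i in 1 2; do $H '[[[0,0.35,0],[0,0,0],0],[[0,0.7,0],[0,0,0],0],[[0,1,0],[0,0,0],0]]'|sed -n 2p; done
$H '[[[0,0.35,0],[0,0,0],0],[[0,0.6,0],[0,0,0],0],[[0.01,0.88,0],[0,0,0],0],[[0.01,0.88,0],[0,0,0],0],[[0.01,0.88,0],[0,0,0],0],[[0.01,0.88,0],[0,0,0],0]]'
python3 goal.py; python3 -c "from pose import *;disc()"
```

```text
clock: 13.0
eef_pos: [0.5927, -0.0845, 0.2463]
tool_rot: [-0.005, 0.024, 0.96, -0.28]
wrist_force: [-0.0, 0.4, -0.7]
grip_width: 0.0067
gripper_force: 61.4
eef_pos: [0.5906, 0.009, 0.2474]
eef_pos: [0.5905, 0.1093, 0.2473]
clock: 14.2
eef_pos: [0.592, 0.1932, 0.2484]
tool_rot: [-0.007, 0.03, 0.958, -0.285]
wrist_force: [-0.7, -0.7, -1.9]
grip_width: 0.0066
gripper_force: 61.4
goal [0.5922 0.2114 0.1151] n [-0.0498 -0.8375  0.545 ] up [0.0323 0.544  0.839 ] lat [-0.9992  0.0594  0.    ]
tcp [0.592  0.1932 0.2484] turn/pi [0.0004 0.0013 0.0009]
to go: n -0.08789117694194341 up -0.10184256195941004 lat 0.000864174934567909 world/0.1 [ 0.0022  0.1824 -1.3322]
top [0.5881 0.1714 0.2218] [-0.055  -0.8313  0.5531] (116.15191400051117, 120.82961201667786) 959
scene [0.59   0.1728 0.2232] [-0.0558 -0.8342  0.5486] (115.83997309207916, 120.53269892930984) 884
```

```bash
H="python3 -m handwheel"
$H '[[[0,0,-0.3],[0,0,0],0],[[0,0,-0.6],[0,0,0],0],[[0,0.01,-0.85],[0,0,0],0],[[-0.01,0.01,-1],[0,0,0],0],[[-0.01,0.01,-1],[0,0,0],0],[[-0.01,0.01,-1],[0,0,0],0]]'
$H '[[[0,0.06,-0.08],[0,0,0],0],[[0.01,0.12,-0.12],[0,0,0],0],[[0.01,0.18,-0.16],[0,0,0],0],[[0.01,0.23,-0.19],[0,0,0],0],[[0.01,0.23,-0.19],[0,0,0],0],[[0.01,0.23,-0.19],[0,0,0],0]]'
python3 goal.py;python3 -c "
from pose import *;disc(z=(.05,.25))
c=read_camera('scene');cv2.imwrite('pics/s2.png',cv2.resize(c['image'][100:220,230:390,::-1],(800,600)))"
```

```text
clock: 14.9
eef_pos: [0.5917, 0.1955, 0.1497]
tool_rot: [-0.006, 0.03, 0.958, -0.283]
wrist_force: [0.2, -0.3, -1.3]
grip_width: 0.0072
gripper_force: 61.4
clock: 15.5
eef_pos: [0.592, 0.2191, 0.1296]
tool_rot: [-0.006, 0.03, 0.959, -0.283]
wrist_force: [0.0, -0.5, -0.6]
grip_width: 0.0066
gripper_force: 61.4
goal [0.5922 0.2114 0.1151] n [-0.0498 -0.8375  0.545 ] up [0.0323 0.544  0.839 ] lat [-0.9992  0.0594  0.    ]
tcp [0.592  0.2191 0.1296] turn/pi [-0.0003  0.0015  0.0003]
to go: n -0.001470838140853515 up -0.01628994872888104 lat -0.0007006419261310181 world/0.1 [ 0.0025 -0.0766 -0.1446]
top [0.5884 0.1972 0.103 ] [-0.0501 -0.8335  0.5502] (115.42876064777374, 122.30711430311203) 752
scene [0.5903 0.198  0.1039] [-0.0486 -0.8359  0.5467] (115.08991569280624, 119.29889768362045) 695
```

View pics/s2.png

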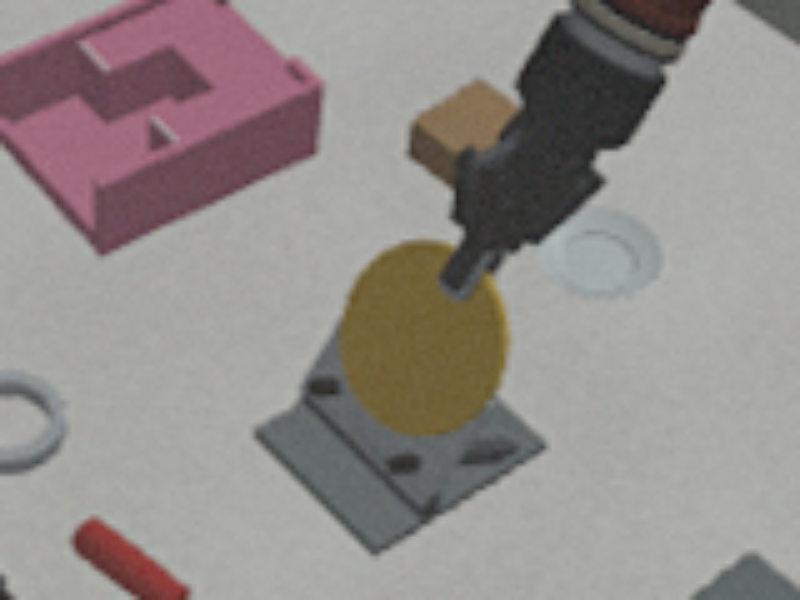

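The disc hangs flat above the plate, with its centre at crop (425,335) and the pegs below it at (322,385) and (403,463). Lower it down the slope.

```bash
H="python3 -m handwheel"
$H '[[[0,-0.02,-0.03],[0,0,0],0],[[0,-0.03,-0.05],[0,0,0],0],[[0,-0.045,-0.07],[0,0,0],0],[[0,-0.055,-0.09],[0,0,0],0],[[0,-0.07,-0.11],[0,0,0],0],[[0,-0.07,-0.11],[0,0,0],0],[[0,-0.07,-0.11],[0,0,0],0]]'
$H '[[[0,-0.005,-0.008],[0,0,0],0],[[0,-0.01,-0.016],[0,0,0],0],[[0,-0.01,-0.016],[0,0,0],0],[[0,-0.01,-0.016],[0,0,0],0]]'
python3 goal.py
```

```text
clock: 16.35
eef_pos: [0.592, 0.2119, 0.1187]
tool_rot: [-0.006, 0.03, 0.959, -0.283]
wrist_force: [0.3, -0.4, -1.4]
grip_width: 0.0067
gripper_force: 61.4
clock: 16.75
eef_pos: [0.5922, 0.2116, 0.1178]
tool_rot: [-0.006, 0.03, 0.959, -0.283]
wrist_force: [-1.6, 2.5, 4.1]
grip_width: 0.0067
gripper_force: 62.2
goal [0.5922 0.2114 0.1151] n [-0.0498 -0.8375  0.545 ] up [0.0323 0.544  0.839 ] lat [-0.9992  0.0594  0.    ]
tcp [0.5922 0.2116 0.1178] turn/pi [-0.0006  0.0018  0.0002]
to go: n -0.001284316792161564 up -0.002348211692024022 lat -8.717720076155476e-05 world/0.1 [ 0.0007 -0.0021 -0.0267]
```

Contact with a peg. Press a little further down the slope and onto the plate.

```bash
H="python3 -m handwheel"
$H '[[[0,-0.004,-0.008],[0,0,0],0],[[0,0.003,-0.018],[0,0,0],0],[[0,0.003,-0.018],[0,0,0],0],[[0,0.003,-0.018],[0,0,0],0]]'
python3 goal.py;python3 -c "
from pose import *;disc(z=(.03,.25))"
```

```text
clock: 17.15
eef_pos: [0.5922, 0.212, 0.1173]
tool_rot: [-0.006, 0.03, 0.959, -0.283]
wrist_force: [-3.0, 3.9, 9.0]
grip_width: 0.007
gripper_force: 63.2
goal [0.5922 0.2114 0.1151] n [-0.0498 -0.8375  0.545 ] up [0.0323 0.544  0.839 ] lat [-0.9992  0.0594  0.    ]
tcp [0.5922 0.212  0.1173] turn/pi [-0.0004  0.0019  0.0003]
to go: n -0.0006564131145071465 up -0.002185825591313708 lat -0.00011385406402197716 world/0.1 [ 0.0008 -0.0065 -0.0219]
top [0.5888 0.19   0.0911] [-0.0529 -0.8318  0.5526] (116.70146137475967, 122.38939851522446) 730
scene [0.5904 0.1916 0.0914] [-0.0533 -0.8276  0.5588] (115.16077071428299, 118.55006217956543) 705
```

```bash
H="python3 -m handwheel"
$H '[[[-0.02,0,0],[0,0,0],0],[[-0.02,-0.002,-0.003],[0,0,0],0],[[-0.02,-0.004,-0.006],[0,0,0],0],[[-0.02,-0.004,-0.006],[0,0,0],0]]'
python3 goal.py
```

```text
clock: 17.65
eef_pos: [0.5915, 0.2121, 0.1169]
tool_rot: [-0.004, 0.029, 0.959, -0.283]
wrist_force: [-0.9, 4.2, 8.6]
grip_width: 0.0069
gripper_force: 63.1
goal [0.5922 0.2114 0.1151] n [-0.0498 -0.8375  0.545 ] up [0.0323 0.544  0.839 ] lat [-0.9992  0.0594  0.    ]
tcp [0.5915 0.2121 0.1169] turn/pi [-0.0008  0.0028 -0.0004]
to go: n -0.00038171939757887204 up -0.0018419847070059916 lat -0.000746867489443493 world/0.1 [ 0.007  -0.0073 -0.0175]
```

Both pegs now carry the disc: the side force is gone and there are about 9 N up the slope. Release and withdraw up the slope.

```bash
H="python3 -m handwheel"
$H '[[[0,0,0],[0,0,0],0.12],[[0,0,0],[0,0,0],0.25],[[0,0,0],[0,0,0],0.45],[[0,0,0],[0,0,0],0.45],[[0,0,0],[0,0,0],0.45],[[0.01,0.11,0.17],[0,0,0],0.45],[[0.02,0.33,0.5],[0,0,0],0.45],[[0.03,0.6,0.92],[0,0,0],0.45],[[0.03,0.6,0.92],[0,0,0],0.45],[[0.03,0.6,0.92],[0,0,0],0.45]]'
$H '[[[0,0.2,0.4],[0,0,0],0.45],[[0,0.2,0.8],[0,0,0],0.45],[[0,0.2,0.8],[0,0,0],0.45],[[0,0.2,0.8],[0,0,0],0.45],[[0,0.2,0.8],[0,0,0],0.45]]'
python3 -c "
from pose import *;disc(z=(.03,.25))
c=read_camera('scene');cv2.imwrite('pics/s3.png',cv2.resize(c['image'][100:220,230:390,::-1],(800,600)))"
```

```text
clock: 18.65
eef_pos: [0.5932, 0.2717, 0.2073]
tool_rot: [-0.005, 0.029, 0.959, -0.283]
wrist_force: [0.3, -0.6, -0.1]
grip_width: 0.0385
gripper_force: 0.0
clock: 19.15
eef_pos: [0.5923, 0.2895, 0.2845]
tool_rot: [-0.008, 0.03, 0.958, -0.285]
wrist_force: [0.3, -0.3, -0.6]
grip_width: 0.0383
gripper_force: 0.0
top [0.5882 0.1905 0.0902] [-0.0491 -0.8375  0.5442] (115.10462313890457, 122.34342843294144) 796
scene [0.5894 0.1922 0.0904] [-0.0586 -0.8409  0.5379] (114.8972138762474, 119.68456953763962) 746
```

View pics/s3.png

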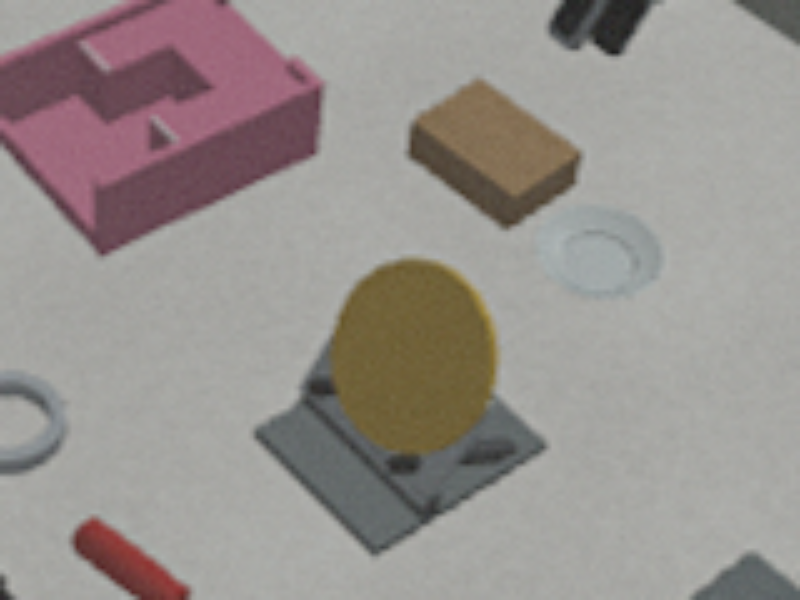

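The disc, at crop (415,355), sits on both pegs at (320,385) and (403,463). It is within about 2 mm and 1° of the seat, and the gripper is clear.

```bash
python3 -c "
from cell import arm;print(arm.close_job())"
```

```text
the job is handed in; nothing more can be done
None
```

The disc was tipped into the well, gripped by its raised edge, lifted out and set on the stand's two pegs, flat against the plate to within about 2 mm and 1° by camera. The gripper was clear when I handed the job in after about 19 s of robot time; no verdict came back, and I made no separate check that the bystanders hadn't moved.

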